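# Wipe the rim of the soap mould with the fingertips

## Robot

A 6-joint arm with a two-finger parallel gripper is mounted at the origin on the work surface. World frame = base frame: x ahead of the robot, y to its left, z up, the work surface at z = 0. Lengths are in m, angles in degrees, forces in N, time in s.
With the tool pointing down it reaches from about 0.3 to 0.75 m from the base axis. Payload 8.5 kg.
Tool frame: the origin (TCP) lies at the very end of the fingers, on their centre line; the grasp point (between the pads) lies 19 mm behind it; z points along the fingers, y is the line along which they close (so a half turn about z gives the same grasp; the last joint's range is limited). The gripper opens to 85 mm and grips with 20 to 120 N. Pads are 22 mm wide; open, the fingers measure 114 mm over their backs; the gripper's body (76 mm by 85 mm) begins 54 mm behind the grasp point. The pads swing forward as they close: fully open they stand 13 mm farther back than shut.
Start: joints at [-87.794, 21.807, 74.336, -0, 83.858, -12.336], TCP at [0.138, -0.532, 0.231] pointing down, gripper open.
Joint ranges: [-178.18, 178.18], [-50.72, 133.34], [12.68, 142.11], [-81.47, 261.47], [9.98, 163.14], [-165.26, 165.26]. Speed limits (degrees/s): [136.94, 136.94, 180, 180, 180, 180].

## Interface

Orientations are given as a 3x3 rotation matrix whose columns are the frame's x, y, z axes.
In Python, from rig import observe, cams, ticket gives the robot as it stands.
- The arm moves only by the tool move_arm, never from a script. Its arguments are lists of equal length, an entry for each row: "jaw": the finger opening in cm, from 0 to 8.54; "dp": the shift along the tool's x, y, z in cm, a list of three; "turn": the turn, a rotation vector about the tool's x, y, z in rad, a list of three. In form: {"jaw": [jaw, ...], "dp": [[tx, ty, tz], ...], "turn": [[wx, wy, wz], ...]}. A call has 1 to 12 rows; each row shifts and turns the commanded pose from where the row before left it, along the tool's axes as they then stand; what a row does not reach is not made up. A row lasts 1/12 s, in which the tool goes at most 41.7 mm and 7.16 degrees, less where a joint would pass 70% of its speed; a pose out of reach is approached as far as the arm can. A call is refused whole if a number of a shift passes 4.17 or a number of a turn 0.125, either way. A call with a gripper value outside its range is refused whole. The fingers move at their own pace and stop on an object; "force" is the grip in N (left out, the last holds). Time passes only in rows, so rows that do not move let the fingers close. It gives the time, the measured TCP pose, the force, the opening and the grip force at its end, in the units of the state.
- observe(): the state, without advancing time (a new reading comes with each control period).
- cams.get_image(name): name is "scene" or "top"; returns (picture, depth): 384x512x3 uint8, red, green, blue; 384x512 float32, m along the optical axis (not along the pixel's ray), 0 where there is no reading.
- cams.calibration(name): a dict with "vertical_fov" (degrees; the focal length in pixels is half the picture's height over the tangent of half this angle, whatever the lens; pixels are square), "cx", "cy" (the principal point, pixels), "view" (4x4, takes a point from world to camera coordinates). Camera axes: x right, y up, looking along -z (the intrinsics and any distortion apply to the point x, -y, -z); pixel columns grow to the right and rows downward; lengths in m; the calibration is good to about 2 mm. A picture is of the moment at which its call begins. calibration takes no time and is no camera call.
- ticket.close_job(): hands the job in; it is judged then, once.
Trained networks look in the newest picture that a camera, given by its name, has taken for a name from the list of things; names that differ only in an ending like _2 or _b are one class to them, and where a whole thing is asked for, a point or a joint stands for the part that bears it (a point fixed in the world has none). Each returns a list of dicts, best first, with "p" (0 to 1); they miss things now and then, are a little off and sometimes report something else, mostly with a low value. They report only what shows in the picture. A call takes as long as a camera call.
- cams.spot_in(camera, query): "box" ([centre column, centre row, width, height] as shares, 0 to 1, of the picture: columns of its width, rows of its height, round what is visible of it).
- cams.outline_of(camera, query): "mask" (384x512 bool, what is visible of it) and "box" ([centre column, centre row, width, height] as shares, 0 to 1, of the picture: columns of its width, rows of its height, round what is visible of it).
- cams.mark_of(camera, query): "location" ([column, row] as shares, 0 to 1, of the picture: columns of its width, rows of its height: a listed point, or the origin of a listed thing).
The state is a dict: "time_s": time; "q": joint angles; "qvel": joint speeds; "joint_efforts": joint torques, N m; "position": TCP position; "tool_rot": TCP orientation; "ft_force": force on the tool from outside, world axes, zero at the start; "wrist_torque": the same for the moment, N m; "grip_width": finger opening in m; "gripper_force": force on a finger pad.
Only numpy, scipy, OpenCV 4.12 (cv2) and the standard library are available. Lean on these libraries where they do the work, as an engineer would, in place of code of your own. Each camera call takes 0.05 s, during which the arm holds its last target. There are 200 camera calls.

## Task

Clean the top edge of the three-sided wooden soap mould so that its lid will sit flat: run the fingertips along the rim, lightly touching the wood or just above it, from the open end of the long wall to the corner, then round along the end board and off its free end, without lifting off on the way. All three soap scraps on the rim must be wiped off (they may drop on either side); do not pick them up, do not bear down hard on the wood or shift the mould, and leave everything else where it is.

Things in the scene. Friction and masses are not known exactly. Their poses are not given: they have to be found in the camera images.
- mould: brown hardwood soap mould standing loose on the bench, about 2.2 kg: base board 140 (its x) x 360 (its y) x 30 mm, a long wall along the whole -x side and an end board across the +y end, both 20 mm thick with their flat top edge (the rim) 100 mm above the bench; the +x side and the -y end are open. Origin at the centre of the underside, z up
- rim_start (a point): point on the middle line of the 20 mm wide top edge (rim) of the mould, at rim height; open (-y) end of the long wall, 15 mm in from the end face; the stroke starts here, best with the gripper shut. The wood is rigid: half a millimetre too low presses with tens of newtons; the scraps can be swept with the fingertips a few mm above it
- rim_a (a point): point on the middle line of the 20 mm wide top edge (rim) of the mould, at rim height; on the long wall, 110 mm on from rim_start
- rim_b (a point): point on the middle line of the 20 mm wide top edge (rim) of the mould, at rim height; on the long wall, 110 mm on from rim_a
- rim_corner (a point): point on the middle line of the 20 mm wide top edge (rim) of the mould, at rim height; the corner where the middle lines of the long wall and the end board meet, 115 mm on from rim_b and 10 mm in from both outer faces
- rim_c (a point): point on the middle line of the 20 mm wide top edge (rim) of the mould, at rim height; on the end board, 65 mm on from rim_corner
- rim_end (a point): point on the middle line of the 20 mm wide top edge (rim) of the mould, at rim height; free end of the end board, 55 mm on from rim_c and 10 mm in from the end face; the stroke runs on past here in the same direction, off the end, until the scrap pushed ahead of the fingers drops
- scrap1: first chip of hard soap, pale cream against the brown wood, 30 x 20 x 16 mm, about 12 g, loose, lying flat on the rim with its long side roughly along it; origin at the centre of its underside, long side along its own y axis; on the half of the long wall nearer the open end
- scrap2: second chip of hard soap, pale cream against the brown wood, 30 x 20 x 16 mm, about 12 g, loose, lying flat on the rim with its long side roughly along it; origin at the centre of its underside, long side along its own y axis; on the half of the long wall nearer the corner
- scrap3: third chip of hard soap, pale cream against the brown wood, 30 x 20 x 16 mm, about 12 g, loose, lying flat on the rim with its long side roughly along it; origin at the centre of its underside, long side along its own y axis; on the end board
- soap_bar: bystander, to be left alone: loose cream soap bar 55 x 85 x 28 mm lying on the mould's base board; origin under its centre
- soap_block: bystander, to be left alone: large cream soap block 100 x 200 x 90 mm (long side along its y) with a round green seal on top, beyond the mould; origin under its centre
- lid: bystander, to be left alone: wooden lid of the mould, 360 (x) x 140 (y) x 15 mm with two cleats and a round knob (45 mm high in all), lying flat to the robot's right; origin under its centre
- bottle: bystander, to be left alone: amber bottle, 68 mm wide, 170 mm tall, to the robot's left; origin under its centre
- jar: bystander, to be left alone: clear jar with a green lid, 80 mm wide, 110 mm tall, to the robot's left; origin under its centre
- beaker: bystander, to be left alone: open steel beaker, 76 mm wide, 100 mm tall, to the robot's left; origin under its centre
- scraper: bystander, to be left alone: spatula 200 mm long, lying flat beyond the mould on the right

How it is judged (in metres and radians):
On the way, in this order (a step that is already met when the one before it is completed fails the run):
1. the fingertips are over the rim at the open end of the long wall, within 18 mm sideways and no more than 12 mm above the wood (horizontal distance between the grasp point and rim_start below 0.018 m and z of the grasp point in the frame of rim_start between 0.008 and 0.031 m), for 0.05 s.
2. the fingertips are over the rim at the first third of the long wall, within 18 mm sideways and no more than 12 mm above the wood (horizontal distance between the grasp point and rim_a below 0.018 m and z of the grasp point in the frame of rim_a between 0.008 and 0.031 m), for 0.05 s.
3. the fingertips are over the rim at the second third of the long wall, within 18 mm sideways and no more than 12 mm above the wood (horizontal distance between the grasp point and rim_b below 0.018 m and z of the grasp point in the frame of rim_b between 0.008 and 0.031 m), for 0.05 s.
4. the fingertips are over the rim at the corner, within 18 mm sideways and no more than 12 mm above the wood (horizontal distance between the grasp point and rim_corner below 0.018 m and z of the grasp point in the frame of rim_corner between 0.008 and 0.031 m), for 0.05 s.
5. the fingertips are over the rim at the middle of the end board, within 18 mm sideways and no more than 12 mm above the wood (horizontal distance between the grasp point and rim_c below 0.018 m and z of the grasp point in the frame of rim_c between 0.008 and 0.031 m), for 0.05 s.
6. the fingertips are over the rim at the free end of the end board, within 18 mm sideways and no more than 12 mm above the wood (horizontal distance between the grasp point and rim_end below 0.018 m and z of the grasp point in the frame of rim_end between 0.008 and 0.031 m), for 0.05 s.
At the end, for the whole second after the job is handed in: All three scraps are off the rim (lower than 75 mm above the bench) and at rest, the mould stands flat within 20 mm of where it was, and the bystanders are within 15 to 30 mm of where they were (height (world z) of each of scrap1, scrap2, scrap3 below 0.075 m and linear speed of each of scrap1, scrap2, scrap3 below 0.02 m/s and distance of each of mould, bottle, jar, beaker, scraper from where it was at the start of the episode below 0.02 m and angle between mould's own z axis and vertical below 0.05 rad and distance of soap_bar from where it was at the start of the episode below 0.03 m and distance of each of soap_block, lid from where it was at the start of the episode below 0.015 m); the robot touches nothing.
It fails at once if the fingertips press on the mould with more than 50 N during the stroke, or 100 N on touching down at the open end (contact force between the fingers and mould above 100 N or (contact force between the fingers and mould above 50 N and y of the grasp point in the frame of mould above -0.13 m)).
It fails at once if the fingertips lift off above the rim between its two ends (15 to 56 mm above the wood) ((x of the grasp point in the frame of mould between -0.085 and -0.035 m and y of the grasp point in the frame of mould between -0.12 and 0.13 m and z of the grasp point in the frame of mould between 0.134 and 0.175 m) or (y of the grasp point in the frame of mould between 0.145 and 0.195 m and x of the grasp point in the frame of mould between -0.02 and 0.035 m and z of the grasp point in the frame of mould between 0.134 and 0.175 m)).
It fails at once if a scrap is picked up (more than 40 mm above the rim) (height (world z) of any of scrap1, scrap2, scrap3 above 0.14 m).
It fails at once if the mould is lifted, tipped or shifted by more than 20 mm (distance of mould from where it was at the start of the episode above 0.02 m or angle between mould's own z axis and vertical above 0.1 rad).
It fails at once if a bystander is disturbed (moved by more than 15 mm for the lid and the soap block, 30 mm for the soap bar, 20 mm for the rest) (distance of soap_bar from where it was at the start of the episode above 0.03 m or distance of any of soap_block, lid from where it was at the start of the episode above 0.015 m or distance of any of bottle, jar, beaker, scraper from where it was at the start of the episode above 0.02 m).
It also fails if it takes over 43 s, if anything falls off the work surface, if the arm or the gripper's body presses on something with over 40 N, if the wrist force passes 120 N, or if a joint passes its speed limit or range.

## Working session

There is one attempt and no reset: what is moved stays moved. The work goes in short steps, Python scripts to look and compute and a tool call to move; the robot and the scene stay as the last step left them, time stands still between calls to the robot, and variables do not carry over. Pictures are saved under pics/ and viewed, at most 10 in all, crops included, and the job is handed in when it is done.

Besides the shell and the picture viewer there is one more tool, called after "Call:" as name(argument=value, ...), one argument or row to a line, values as JSON. move_arm: Moves the arm, as the interface text tells. Its arguments: {"type":"object","properties":{"jaw":{"type":"array","items":{"type":"number"}},"dp":{"type":"array","items":{"type":"array","items":{"type":"number"}}},"turn":{"type":"array","items":{"type":"array","items":{"type":"number"}}},"force":{"type":"number"}},"required":["jaw","dp","turn"]}

```bash
mkdir -p pics; ls; cat > h.py <<'E'
import numpy as np, cv2
from rig import observe, cams, ticket
def cal(n):
    c=cams.calibration(n); f=192/np.tan(np.radians(c['vertical_fov'])/2); return f,c['cx'],c['cy'],np.array(c['view']),c
def unproj(n,u,v,d):
    f,cx,cy,V,_=cal(n); u,v,d=map(np.asarray,(u,v,d))
    p=np.stack([(u-cx)/f*d,-(v-cy)/f*d,-d,np.ones_like(d)],-1)
    return (p@np.linalg.inv(V).T)[...,:3]
def onplane(n,u,v,z):
    o=np.linalg.inv(cal(n)[3])[:3,3]; p=unproj(n,u,v,1.0); r=p-o; return o+r*(z-o[2])/r[2]
def px(n,P):
    f,cx,cy,V,_=cal(n); q=V@np.append(P,1); return cx+f*q[0]/-q[2], cy-f*q[1]/-q[2]
E
python3 - <<'E'
from h import *
for n in('top','scene'):
    im,d=cams.get_image(n); cv2.imwrite(f'pics/{n}0.png',im[:,:,::-1]); np.save(n+'d.npy',d); print(cams.calibration(n), (d==0).mean())
    for q in ['rim_start','rim_a','rim_b','rim_corner','rim_c','rim_end','scrap1','scrap2','scrap3','mould','lid','soap_block','bottle','scraper']:
        for r in cams.mark_of(n,q)[:3]:
            u,v=r['location'][0]*512,r['location'][1]*384
            z=0.1 if q[0:3] in('rim','scr') else 0
            print(n,q,round(r['p'],2),round(u,1),round(v,1),onplane(n,u,v,z).round(4))
print(observe())
E
```

```text
pics
{'vertical_fov': 46.14317744964342, 'cx': 252.54732894944559, 'cy': 195.58508182603396, 'view': array([[-0.02742697, -0.99956853, -0.01051309,  0.02810313],
       [ 0.98697558, -0.02874617,  0.15828093, -0.56679971],
       [-0.15851485, -0.006035  ,  0.98733815, -1.17498081],
       [ 0.        ,  0.        ,  0.        ,  1.        ]])} 0.003962198893229167
top rim_start 0.62 318.8 240.1 [ 0.4392 -0.1534  0.1   ]
top rim_a 0.85 275.0 231.5 [ 0.4642 -0.0429  0.1   ]
top rim_a 0.81 237.5 228.6 [0.4743 0.0525 0.1   ]
top rim_a 0.71 193.5 196.8 [0.5599 0.1645 0.1   ]
top rim_b 0.85 275.0 231.5 [ 0.4642 -0.0429  0.1   ]
top rim_b 0.81 237.5 228.6 [0.4743 0.0525 0.1   ]
top rim_b 0.71 193.5 196.8 [0.5599 0.1645 0.1   ]
top rim_corner 0.76 190.5 221.4 [0.4962 0.1726 0.1   ]
top rim_c 0.85 275.0 231.5 [ 0.4642 -0.0429  0.1   ]
top rim_c 0.81 237.5 228.6 [0.4743 0.0525 0.1   ]
top rim_c 0.71 193.5 196.8 [0.5599 0.1645 0.1   ]
top rim_end 0.74 194.8 177.9 [0.6096 0.1607 0.1   ]
top rim_end 0.15 114.7 160.4 [0.6627 0.371  0.1   ]
top scrap1 0.5 191.4 190.0 [0.5779 0.1699 0.1   ]
top scr
[... 3149 characters left out ...]
3135e+01, -1.23342907e+01]), 'qvel': array([ 0.05270485, -0.0054514 , -0.01329756,  0.00134243, -0.04639103,
       -0.01172736]), 'joint_efforts': array([ 7.19376403e-04, -4.48329341e+01, -2.31458330e+01, -1.61534062e-04,
        6.22486677e-04, -1.34891155e-05]), 'position': array([ 0.13809596, -0.53235993,  0.23132836]), 'tool_rot': array([[ 9.67972168e-01,  2.51057529e-01,  1.12723172e-05],
       [ 2.51057529e-01, -9.67972168e-01,  1.29132547e-06],
       [ 1.12354863e-05,  1.58003299e-06, -1.00000000e+00]]), 'ft_force': array([-0.76699642, -0.81726239, -0.35119968]), 'wrist_torque': array([ 0.01024655, -0.08639936,  0.00600403]), 'gripper_force': 0.0, 'grip_width': 0.08526720093091686}
```

```bash
cat > fit.py <<'E'
from h import *
from scipy.optimize import minimize
def fit(n,d,p0=(0.53,0.0,-0.19)):
    v,u=np.mgrid[0:384,0:512]; P=unproj(n,u+.0,v+.0,d).reshape(-1,3); P=P[d.ravel()>0]
    m=(P[:,0]>.38)&(P[:,0]<.68)&(P[:,1]>-.24)&(P[:,1]<.24)
    P=P[m]; R=P[(P[:,2]>.09)&(P[:,2]<.122)]; Q=P[(P[:,2]>.094)&(P[:,2]<.107)]
    def loc(p,X):
        c,s=np.cos(p[2]),np.sin(p[2]); D=X[:,:2]-p[:2]; return np.c_[c*D[:,0]+s*D[:,1],-s*D[:,0]+c*D[:,1]]
    def sdbox(L,cx,cy,hx,hy):
        q=np.abs(L-[cx,cy])-[hx,hy]; return np.hypot(*np.maximum(q,0).T)+np.minimum(q.max(1),0)
    def cost(p):
        L=loc(p,R); s=np.minimum(sdbox(L,-.06,0,.01,.18),sdbox(L,0,.17,.07,.01))
        return np.minimum(np.maximum(s+.01,0),.03).__pow__(2).sum()   # distance from mid line
    best=min((minimize(cost,(p0[0]+a,p0[1]+b,p0[2]+c),method='Nelder-Mead',options=dict(xatol=1e-5,fatol=1e-9,maxiter=2000)) for a in(-.02,.02) for b in(-.02,.02) for c in(-.05,.05)),key=lambda r:r.fun)
    return best.x,best.fun/len(R),loc(best.x,R),R,Q
def w(p,x,y):
    c,s=np.cos(p[2]),np.sin(p[2]); return np.array([p[0]+c*x-s*y,p[1]+s*x+c*y])
pts=dict(start=(-.06,-.165),a=(-.06,-.055),b=(-.06,.055),corner=(-.06,.17),c=(.005,.17),end=(.06,.17))
E
python3 - <<'E'
from fit import *
for n in('top','scene'):
    p,f,L,R,Q=fit(n,np.load(n+'d.npy')); print(n,p.round(4),f,len(R),'rim z',np.median(Q[:,2]).round(4))
    for k,x in pts.items(): print(k,w(p,*x).round(4))
    print('extent x of wall',np.percentile(L[L[:,1]<.1][:,0],[2,50,98]).round(4),'y of end',np.percentile(L[L[:,0]>-.03][:,1],[2,50,98]).round(4),'y',np.percentile(L[:,1],[.3]),'x',np.percentile(L[:,0],[99.5]))
    s=L[R[:,2]>.111]
    for nm,m in (('1',(s[:,0]<-.03)&(s[:,1]<0)),('2',(s[:,0]<-.03)&(s[:,1]>0)&(s[:,1]<.14)),('3',(s[:,0]>-.03))): print('scrap',nm,m.sum(),s[m].mean(0).round(3) if m.any() else 0)
t=cv2.resize(cv2.imread('pics/top0.png'),(800,600)); cv2.imwrite('pics/t1.png',t)
E
```

```text
top [ 0.5257 -0.002  -0.1694] 3.874658488505037e-05 1559 rim z 0.0991
start [ 0.4388 -0.1545]
a [ 0.4573 -0.0461]
b [0.4759 0.0624]
corner [0.4952 0.1757]
c [0.5593 0.1648]
end [0.6135 0.1555]
extent x of wall [-0.0699 -0.0602 -0.0497] y of end [0.1603 0.1696 0.1807] y [-0.17775374] x [0.06770809]
scrap 1 47 [-0.058 -0.098]
scrap 2 54 [-0.059  0.07 ]
scrap 3 54 [0.016 0.172]
scene [ 0.532  -0.0026 -0.1677] 4.79058262525183e-05 1074 rim z 0.0995
start [ 0.4453 -0.1553]
a [ 0.4637 -0.0468]
b [0.482  0.0616]
corner [0.5012 0.175 ]
c [0.5653 0.1642]
end [0.6195 0.155 ]
extent x of wall [-0.075  -0.0578 -0.0494] y of end [0.16   0.1698 0.18  ] y [-0.17811305] x [0.06763188]
scrap 1 31 [-0.06  -0.096]
scrap 2 29 [-0.061  0.071]
scrap 3 38 [0.014 0.171]
```

View pics/top0.png

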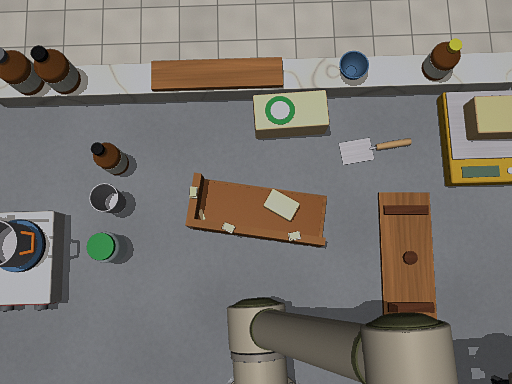

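View pics/scene0.png

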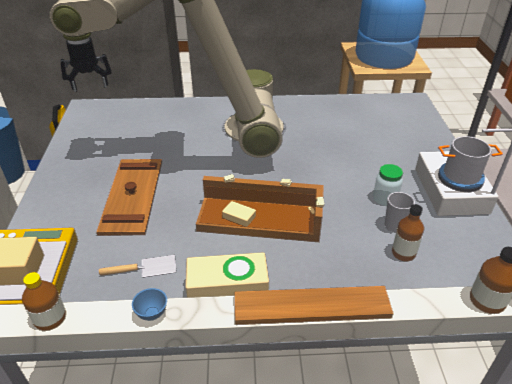

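Call:
move_arm(
  jaw=[0,0,0,0,0,0,0,0,0,0,0,0],
  dp=[
    [3.2,-2.38,0],
    [3.2,-2.38,0],
    [3.2,-2.38,0],
    [3.2,-2.38,0],
    [3.2,-2.38,0],
    [3.2,-2.38,0],
    [3.2,-2.38,0],
    [3.2,-2.38,0],
    [3.2,-2.38,0],
    [3.2,-2.38,0],
    [3.2,-2.38,0],
    [3.2,-2.38,0],
  ],
  turn=[
    [0,0,0],
    [0,0,0],
    [0,0,0],
    [0,0,0],
    [0,0,0],
    [0,0,0],
    [0,0,0],
    [0,0,0],
    [0,0,0],
    [0,0,0],
    [0,0,0],
    [0,0,0],
  ],
)

```text
time_s: 2.5
position: [0.439, -0.1577, 0.2316]
tool_rot: [[0.968, 0.251, 0.0], [0.251, -0.968, -0.0], [0.0, 0.001, -1.0]]
ft_force: [-0.2, -0.7, -0.3]
grip_width: 0.0
gripper_force: 0.0
```

Call:
move_arm(
  jaw=[0,0,0,0,0,0],
  dp=[
    [0,0,0],
    [0,0,0],
    [0,0,0],
    [0,0,0],
    [0,0,0],
    [0,0,0],
  ],
  turn=[
    [0,0,0.1055],
    [0,0,0.1055],
    [0,0,0.1055],
    [0,0,0.1055],
    [0,0,0],
    [0,0,0],
  ],
)

```text
time_s: 3.0
position: [0.4381, -0.1595, 0.2314]
tool_rot: [[0.986, -0.164, 0.0], [-0.164, -0.986, -0.0], [0.0, 0.0, -1.0]]
ft_force: [-0.0, 0.9, 0.1]
grip_width: -0.0003
gripper_force: 0.0
```

Call:
move_arm(
  jaw=[0,0,0,0,0,0],
  dp=[
    [0,0,3.0],
    [0,0,3.0],
    [0,0,3.0],
    [0,0,2.1],
    [0,0,0],
    [0,0,0],
  ],
  turn=[
    [0,0,0.005],
    [0,0,0],
    [0,0,0],
    [0,0,0],
    [0,0,0],
    [0,0,0],
  ],
)

```text
time_s: 3.5
position: [0.438, -0.1596, 0.1203]
tool_rot: [[0.985, -0.171, -0.001], [-0.171, -0.985, 0.001], [-0.001, -0.001, -1.0]]
ft_force: [0.3, 1.5, -0.2]
grip_width: 0.0001
gripper_force: 0.0
```

```bash
python3 - <<'E'
from fit import *
for n in('top','scene'):
    im,d=cams.get_image(n)
    for x in pts.values():
        u,v=px(n,np.append(w((.5265,-.002,-.169),*x),.1)); cv2.circle(im,(int(round(u)),int(round(v))),1,(0,255,255),-1)
    u,v=px(n,observe()['position']); cv2.circle(im,(int(round(u)),int(round(v))),1,(255,0,255),-1)
    c=im[120:280,160:360]; cv2.imwrite(f'pics/{n}1.png',cv2.resize(c,None,fx=4,fy=3.75 if 0 else 3.7,interpolation=cv2.INTER_CUBIC)[:,:,::-1])
print(observe()['time_s'],observe()['position'])
E
```

```text
3.6 [ 0.43879599 -0.16001681  0.12173931]
```

View pics/top1.png

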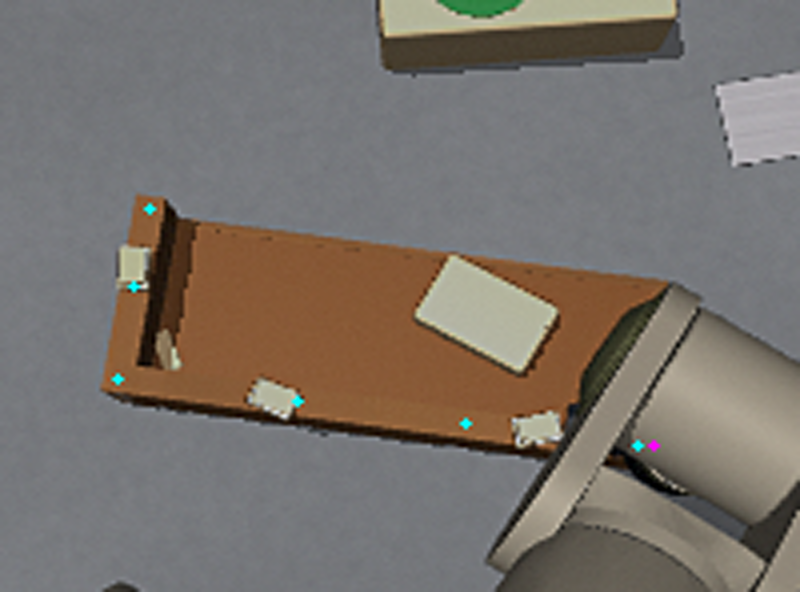

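View pics/scene1.png

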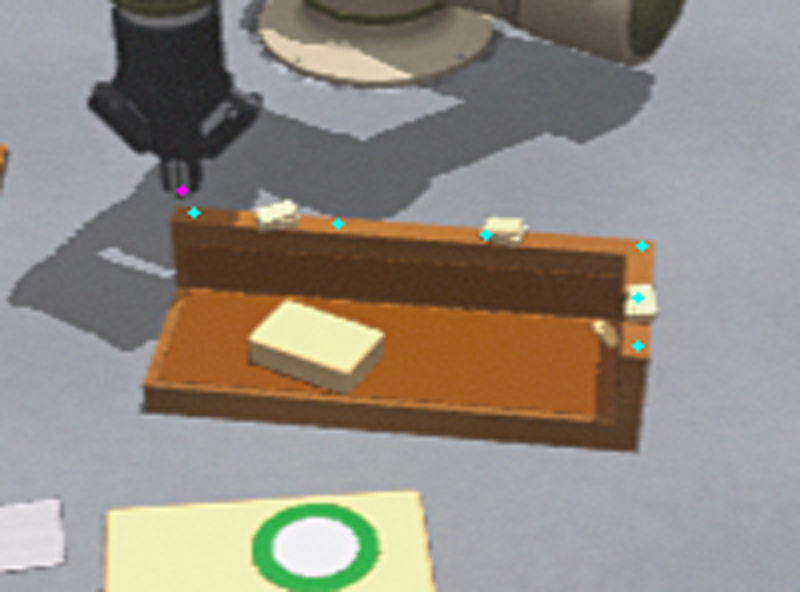

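Call:
move_arm(
  jaw=[0,0,0,0,0],
  dp=[
    [0,0,0.8],
    [0,0,0.6],
    [0,-0.3,0.2],
    [0,0,0],
    [0,0,0],
  ],
  turn=[
    [0,0,0],
    [0,0,0],
    [0,0,0],
    [0,0,0],
    [0,0,0],
  ],
)

```text
time_s: 4.02
position: [0.4386, -0.1564, 0.1044]
tool_rot: [[0.985, -0.172, -0.0], [-0.172, -0.985, 0.0], [-0.0, -0.0, -1.0]]
ft_force: [-1.1, -0.0, 0.5]
grip_width: -0.0
gripper_force: 0.0
```

Call:
move_arm(
  jaw=[0,0,0,0,0,0,0,0,0,0,0,0],
  dp=[
    [0,-0.5,0],
    [0,-0.9,0],
    [0,-0.9,0],
    [0,-0.9,0],
    [0,-0.9,0],
    [0,-0.9,0],
    [0,-0.9,0],
    [0,-0.9,0],
    [0,-0.9,0],
    [0,-0.9,0],
    [0,-0.9,0],
    [0,-0.9,0],
  ],
  turn=[
    [0,0,0],
    [0,0,0],
    [0,0,0],
    [0,0,0],
    [0,0,0],
    [0,0,0],
    [0,0,0],
    [0,0,0],
    [0,0,0],
    [0,0,0],
    [0,0,0],
    [0,0,0],
  ],
)

```text
time_s: 5.02
position: [0.4567, -0.0532, 0.1044]
tool_rot: [[0.985, -0.172, 0.0], [-0.172, -0.985, -0.0], [0.0, 0.0, -1.0]]
ft_force: [-0.7, -0.2, 0.2]
grip_width: 0.0003
gripper_force: 0.6
```

Call:
move_arm(
  jaw=[0,0,0,0,0,0,0,0,0,0,0,0],
  dp=[
    [0,-0.9,0],
    [0,-0.9,0],
    [0,-0.9,0],
    [0,-0.9,0],
    [0,-0.9,0],
    [0,-0.9,0],
    [0,-0.9,0],
    [0,-0.9,0],
    [0,-0.9,0],
    [0,-0.9,0],
    [0,-0.9,0],
    [0,-0.9,0],
  ],
  turn=[
    [0,0,0],
    [0,0,0],
    [0,0,0],
    [0,0,0],
    [0,0,0],
    [0,0,0],
    [0,0,0],
    [0,0,0],
    [0,0,0],
    [0,0,0],
    [0,0,0],
    [0,0,0],
  ],
)

```text
time_s: 6.02
position: [0.4753, 0.0532, 0.1043]
tool_rot: [[0.985, -0.172, 0.0], [-0.172, -0.985, -0.0], [0.0, -0.0, -1.0]]
ft_force: [0.2, -1.1, 2.1]
grip_width: 0.0004
gripper_force: 1.1
```

```bash
python3 - <<'E'
from fit import *
ims=[]
for n in('top','scene'):
    im,d=cams.get_image(n)
    for x in pts.values():
        u,v=px(n,np.append(w((.5265,-.002,-.169),*x),.1)); cv2.circle(im,(int(round(u)),int(round(v))),1,(0,255,255),-1)
    ims.append(cv2.resize(im[140:280,165:365],None,fx=2,fy=2,interpolation=cv2.INTER_CUBIC) if n=='top' else cv2.resize(im[150:290,170:370],None,fx=2,fy=2,interpolation=cv2.INTER_CUBIC))
cv2.imwrite('pics/m1.png',np.hstack(ims)[:,:,::-1]); o=observe(); print(o['position'],o['ft_force'])
E
```

```text
[0.47527091 0.05360514 0.10431512] [0.5803693  0.39617712 2.98495169]
```

View pics/m1.png

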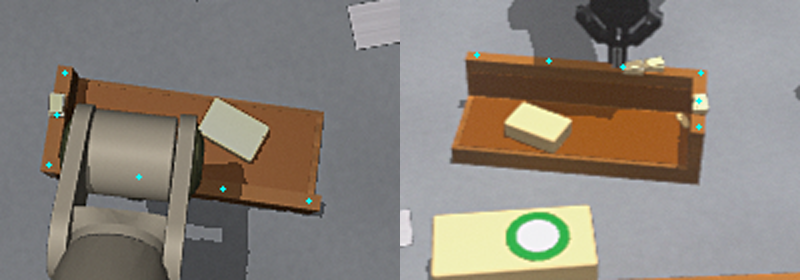

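Call:
move_arm(
  jaw=[0,0,0,0,0,0,0,0,0,0,0,0],
  dp=[
    [0,-0.8,0],
    [0,-0.8,0],
    [0,-0.8,0],
    [0,-0.8,0],
    [0,-0.8,0],
    [0,-0.8,0],
    [0,-0.8,0],
    [0,-0.8,0],
    [0,-0.8,0],
    [0,-0.8,0],
    [0,-0.8,0],
    [0,-0.8,0],
  ],
  turn=[
    [0,0,0],
    [0,0,0],
    [0,0,0],
    [0,0,0],
    [0,0,0],
    [0,0,0],
    [0,0,0],
    [0,0,0],
    [0,0,0],
    [0,0,0],
    [0,0,0],
    [0,0,0],
  ],
)

```text
time_s: 7.12
position: [0.4918, 0.1476, 0.1043]
tool_rot: [[0.985, -0.172, -0.0], [-0.172, -0.985, -0.0], [-0.0, 0.0, -1.0]]
ft_force: [-0.0, -1.7, 1.8]
grip_width: -0.0002
gripper_force: 1.2
```

Call:
move_arm(
  jaw=[0,0,0,0,0,0,0],
  dp=[
    [0,-0.8,0],
    [0,-0.8,0],
    [0,-0.8,0],
    [0,-0.7,0],
    [0,-0.5,0],
    [0,0,0],
    [0,0,0],
  ],
  turn=[
    [0,0,0],
    [0,0,0],
    [0,0,0],
    [0,0,0],
    [0,0,0],
    [0,0,0],
    [0,0,0],
  ],
)

```text
time_s: 7.7
position: [0.4977, 0.1825, 0.104]
tool_rot: [[0.985, -0.172, -0.001], [-0.172, -0.985, -0.0], [-0.001, 0.0, -1.0]]
ft_force: [-0.1, 0.2, 0.2]
grip_width: 0.0003
gripper_force: 0.0
```

```bash
python3 - <<'E'
from fit import *
ims=[]
for n in('top','scene'):
    im,d=cams.get_image(n)
    ims.append(cv2.resize(im[140:280,135:335],None,fx=2,fy=2,interpolation=cv2.INTER_CUBIC) if n=='top' else cv2.resize(im[150:290,190:390],None,fx=2,fy=2,interpolation=cv2.INTER_CUBIC))
cv2.imwrite('pics/m2.png',np.hstack(ims)[:,:,::-1]); o=observe(); print(o['position'],o['ft_force'])
E
```

```text
[0.49771838 0.18213187 0.10413978] [-0.64713387  1.04495257 -0.00377598]
```

View pics/m2.png

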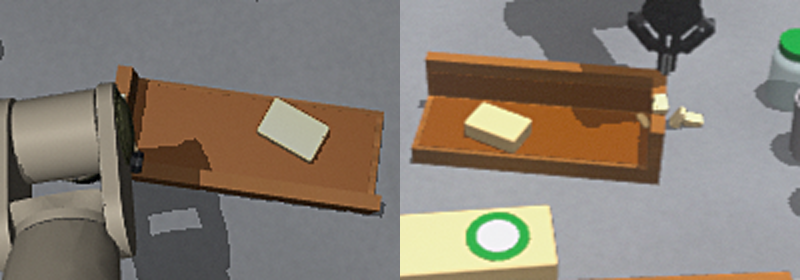

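Call:
move_arm(
  jaw=[0,0,0,0,0,0,0,0,0,0,0,0],
  dp=[
    [0.4,0.25,0],
    [0.8,0.25,0],
    [0.8,0,0],
    [0.8,0,0],
    [0.8,0,0],
    [0.8,0,0],
    [0.8,0,0],
    [0.8,0,0],
    [0.8,0,0],
    [0.8,0,0],
    [0.8,0,0],
    [0.8,0,0],
  ],
  turn=[
    [0,0,0],
    [0,0,0],
    [0,0,0],
    [0,0,0],
    [0,0,0],
    [0,0,0],
    [0,0,0],
    [0,0,0],
    [0,0,0],
    [0,0,0],
    [0,0,0],
    [0,0,0],
  ],
)

```text
time_s: 8.8
position: [0.5884, 0.1614, 0.1043]
tool_rot: [[0.985, -0.172, -0.0], [-0.172, -0.985, 0.0], [-0.0, 0.0, -1.0]]
ft_force: [1.0, 0.1, -0.7]
grip_width: -0.0002
gripper_force: 0.0
```

Call:
move_arm(
  jaw=[0,0,0,0,0,0,0,0,0,0,0,0],
  dp=[
    [0.8,0,0],
    [0.8,0,0],
    [0.8,0,0],
    [0.8,0,0],
    [0.8,0,0],
    [0.8,0,0],
    [0.8,0,0],
    [0.8,0,0],
    [0.8,0,0],
    [0.6,0,0],
    [0,0,0],
    [0,0,0],
  ],
  turn=[
    [0,0,0],
    [0,0,0],
    [0,0,0],
    [0,0,0],
    [0,0,0],
    [0,0,0],
    [0,0,0],
    [0,0,0],
    [0,0,0],
    [0,0,0],
    [0,0,0],
    [0,0,0],
  ],
)

```text
time_s: 9.8
position: [0.6646, 0.1481, 0.1041]
tool_rot: [[0.985, -0.172, -0.0], [-0.172, -0.985, 0.0], [-0.0, -0.0, -1.0]]
ft_force: [0.1, -0.8, 0.2]
grip_width: -0.0002
gripper_force: 0.0
```

```bash
python3 - <<'E'
from fit import *
ims=[]
for n in('top','scene'):
    im,d=cams.get_image(n)
    ims.append(cv2.resize(im[130:270,135:335],None,fx=2,fy=2,interpolation=cv2.INTER_CUBIC) if n=='top' else cv2.resize(im[150:290,190:390],None,fx=2,fy=2,interpolation=cv2.INTER_CUBIC))
cv2.imwrite('pics/m3.png',np.hstack(ims)[:,:,::-1]); o=observe(); print(o['position'],o['ft_force'])
E
```

```text
[0.6641767  0.14821133 0.10428937] [-0.09209204 -0.09457516 -0.32918663]
```

View pics/m3.png

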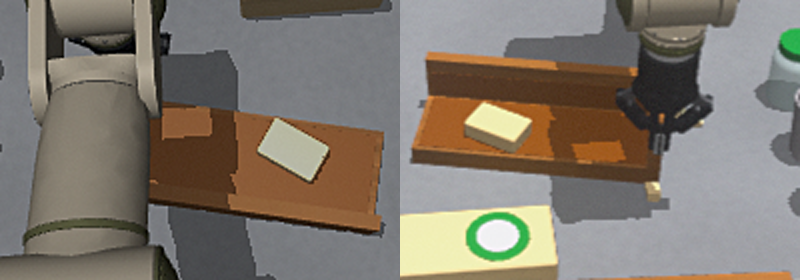

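Call:
move_arm(
  jaw=[0,0,0,0,0,0,0,0,0,0],
  dp=[
    [0,0,-1.5],
    [0,0,-3],
    [0,0,-3],
    [0,0,-3],
    [0,0,-3],
    [0,-3,0],
    [0,-3,0],
    [0,-3,0],
    [0,0,0],
    [0,0,0],
  ],
  turn=[
    [0,0,0],
    [0,0,0],
    [0,0,0],
    [0,0,0],
    [0,0,0],
    [0,0,0],
    [0,0,0],
    [0,0,0],
    [0,0,0],
    [0,0,0],
  ],
)

```text
time_s: 10.73
position: [0.6795, 0.2384, 0.2389]
tool_rot: [[0.985, -0.17, -0.001], [-0.17, -0.985, -0.0], [-0.0, 0.0, -1.0]]
ft_force: [-0.5, -1.2, -0.7]
grip_width: 0.0001
gripper_force: 0.0
```

```bash
python3 - <<'E'
from fit import *
ims=[]
for n in('top','scene'):
    im,d=cams.get_image(n)
    p,f,L,R,Q=fit(n,d); print(n,p.round(4),f,'above .111:',(R[:,2]>.111).sum())
    for r in cams.mark_of(n,'scrap1')[:4]:
        u,v=r['location'][0]*512,r['location'][1]*384; print(round(r['p'],2),round(u),round(v),onplane(n,u,v,0).round(3),unproj(n,u,v,d[int(v),int(u)]).round(3))
    ims.append(cv2.resize(im[100:300,130:330],None,fx=2,fy=2,interpolation=cv2.INTER_CUBIC) if n=='top' else cv2.resize(im[120:320,190:390],None,fx=2,fy=2,interpolation=cv2.INTER_CUBIC))
cv2.imwrite('pics/m4.png',np.hstack(ims)[:,:,::-1]); o=observe(); print(o['position'],o['ft_force'],o['time_s'])
E
```

```text
top [ 0.5257 -0.0019 -0.1705] 3.683507681221389e-05 above .111: 0
0.51 170 223 [0.504 0.245 0.   ] [0.45  0.146 0.514]
0.41 183 226 [0.495 0.209 0.   ] [0.493 0.205 0.022]
0.39 203 169 [0.655 0.15  0.   ] [0.651 0.148 0.015]
scene [ 0.5313 -0.0027 -0.17  ] 4.9557657268480913e-05 above .111: 0
0.64 325 203 [0.457 0.207 0.   ] [0.458 0.207 0.   ]
0.59 314 243 [0.63 0.15 0.  ] [0.638 0.148 0.008]
0.49 332 207 [0.478 0.225 0.   ] [0.507 0.218 0.025]
[0.67995243 0.23572903 0.23958149] [ 0.91901029 -0.34572684  0.37919143] 10.9333
```

View pics/m4.png

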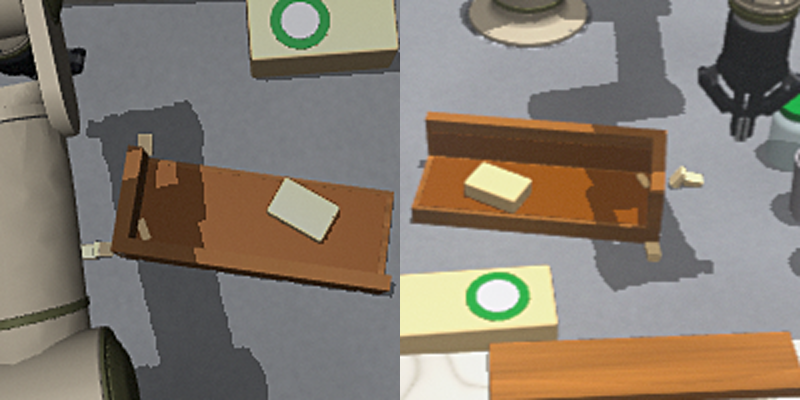

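The rim is clear. All three scraps lie on the bench: two at the corner around (95,250) and one beyond the free end at (145,140). The mould has not moved, so I am handing the job in.

```bash
python3 -c "
from rig import ticket
print(ticket.close_job())"
```

```text
the job is handed in; nothing more can be done
None
```

The rim was wiped in one continuous stroke; in the last pictures all three scraps lie on the bench and the mould is where it was, and the job is handed in (no verdict was shown).

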